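# Stow the can in the gated locker and latch it

### The arm

A 6-joint arm with a two-finger parallel gripper is mounted at the origin on a cart in front of the work surface, level with it; the furniture and walls round the work are solid. World frame = base frame: x ahead of the robot, y to its left, z up, the work surface at z = 0. Lengths are in m, angles in rad, forces in N, time in s.
With the tool pointing down it reaches from about 0.35 to 0.925 m from the base axis. Payload 6.4 kg.
Tool frame: the origin (TCP) lies between the finger pads; the fingertips stand 8 mm ahead of it and the grasp point (between the pads) lies 11 mm behind it; z points along the fingers, y is the line along which they close (so a half turn about z gives the same grasp; the last joint's range is limited). The gripper opens to 94 mm and grips with 3 to 60 N. Pads are 16 mm wide; open, the fingers measure 119 mm over their backs; the gripper's body (75 mm by 177 mm) begins 78 mm behind the grasp point.
Start: joints at [1.154, 0.245, 1.558, -0, 1.339, -0.174], TCP at [0.156, 0.631, 0.213] pointing down, gripper open.
Joint ranges: [-3.13, 3.13], [-1.02, 2.26], [0.13, 2.54], [-0.95, 4.09], [0.21, 2.88], [-2.74, 2.74]. Speed limits (rad/s): [2.57, 2.57, 3.14, 3.14, 3.14, 3.14].

### API

Orientations are given as [roll, pitch, yaw] about the fixed x, y, z axes, in that order (R = Rz(yaw) Ry(pitch) Rx(roll)).
In Python, from rig import manip gives the robot as it stands.
- The arm moves only by the tool send_rows, never from a script. Its argument "steps" is one flat list of numbers, 5 for each row, row after row: the shift along the world's x, y, z in cm, then the turn about the world's z in degrees, then the finger opening in cm, from 0 to 9.4. In form: [dx, dy, dz, twist, jaw, dx, dy, dz, twist, jaw, ...]. A call has 1 to 10 rows; each row is the pose to reach, as a shift and turn from the pose commanded when the call began; what a row does not reach only later rows make up. A row lasts 1/8 s, in which the tool goes at most 62.5 mm and 10.7 degrees, less where a joint would pass 70% of its speed; a pose out of reach is approached as far as the arm can. A call with a gripper value outside its range is refused whole. The fingers move at their own pace and stop on an object; "squeeze" is the grip in N (left out, the last holds). Time passes only in rows, so rows that repeat a pose let the fingers close. It gives the time, the measured TCP pose, the force, the opening and the grip force at its end, in the units of the state.
- manip.get_state(): the state, without advancing time (a new reading comes with each control period).
- manip.camera(name): name is "side" or "top" or "wrist"; returns a dict with "img" (400x640x3 uint8, blue, green, red), "K" (3x3 intrinsics, pixels), "view" (4x4, takes a point from world to camera coordinates). Camera axes: x right, y up, looking along -z (the intrinsics and any distortion apply to the point x, -y, -z); pixel columns grow to the right and rows downward; lengths in m; the calibration is good to about 2 mm. The wrist camera is an equidistant fisheye: a pixel r from the principal point sees the ray r / f radians off the axis. A picture is of the moment at which its call begins. There is no depth.
- manip.close_job(): hands the job in; it is judged then, once.
The state is a dict: "time": time; "q": joint angles; "qd": joint speeds; "tau": joint torques, N m; "eef_pos": TCP position; "eef_rot": TCP orientation; "wrist_force": force on the tool from outside, world axes, zero at the start; "ft_torque": the same for the moment, N m; "width": finger opening in m; "finger_force": force on a finger pad.
Only numpy, scipy, OpenCV 4.12 (cv2) and the standard library are available. Lean on these libraries where they do the work, as an engineer would, in place of code of your own. Each camera call takes 0.05 s, during which the arm holds its last target. There are 200 camera calls.

### The job

Lift the tape measure out of the gate's way and stand it back on the bench, right way up, where neither gate nor locker will touch it. Lift the gate's latch bar over its catch, swing the gate wide open, stand the shorter of the two paint cans (the one that fits under the roof) inside, keeping it upright, then shut the gate fully and let the bar drop back behind the catch. Leave the taller can, the spool and the glue bottle where they are.

Things in the scene. Friction and masses are not known exactly. Their poses are not given: they have to be found in the camera images.
- locker: Low grey wire-mesh steel locker fixed to the bench, 135 deep x 200 wide x 93 mm high. Origin on the bench under its middle; x points from the gate to the back, y to its left, z up. Doorway plane x = -70 mm; inside y = +-85 mm, back wall x = 56 mm. No floor: things stand on the bench. Gate posts 80 mm high.
- roof_edge (a point): Middle of the roof's front edge, top side: 93 mm above the bench, at x = -25, y = 0 in the locker's frame. The roof (underside 88 mm) covers all from here to the back wall; the 45 mm between doorway and roof are open above.
- catch_top (a point): Top of the catch's upstand, 103 mm above the bench, at x = -80, y = -108 mm in the locker's frame, outside the right gate post. The upstand is 6 mm thick and 19 mm wide; in front of it a ramp falls to 82 mm height at x = -124 mm. A low back plate (top 97 mm) stands at x = -56 mm; the bar's end lies between the two.
- gate (a joint): Gate angle: 0 = shut, growing as it swings out to the front (-x of the locker), clockwise seen from above, about an upright hinge at the left (+y) post; up to 1.9 rad. Light barred gate, 165 mm long, 10 mm thick, 13 to 78 mm above the bench. Stays where it is left (friction about 0.05 N m).
- latch (a joint): Latch bar angle: 0 = level on its rest, growing as its free end is lifted, to 0.9 rad; falls back by its weight. Steel bar 10 thick x 14 mm high above the gate, in its plane; pivot 20 mm from the hinge axis, 91 mm above the bench; free end 203 mm from the axis. Clears the catch above 0.15 rad; to shut, hold it lifted, or push near the pivot and it rides the ramp (pushed at the post it binds).
- gate_hinge (a point): Foot of the gate's hinge axis, at bench height; at x = -70, y = +85 mm in the locker's frame.
- latch_grip (a point): Point to grip on the black upright round post on the latch bar: 14 mm diameter, 38 mm tall, standing on the bar 105 mm from the bar's pivot (125 mm from the hinge axis); top 136 mm above the bench when level, this point 121 mm (30 mm above the pivot's height).
- short_can: Shorter paint can, 60 mm diameter x 75 mm high, 0.3 kg; origin at the centre of its foot, z up.
- tall_can: Taller paint can, 66 mm diameter x 100 mm high; too tall for the locker; origin at the centre of its foot. To be left alone.
- tape_measure: Yellow and black tape measure standing on its edge in the gate's way, 34 mm thick (its x) x 105 mm long with the blade end (its y, the blade end at -y) x 67 mm high, 0.28 kg; origin at the middle of its foot. Its case, to be gripped across the 34 mm, is centred 14 mm from the origin along +y and 75 mm long.
- spool: Wire spool standing on its flange, 56 mm diameter x 41 mm high; origin at the centre of its foot. To be left alone.
- glue_bottle: Slim glue bottle with a pointed cap, standing, 36 mm diameter x 155 mm high; origin at the centre of its foot. To be left alone.
Mind the look-alikes: they are no part of the job. What is shaped like the short_can but green is not meant.

How it is judged:
By the outcome, as a careful person would: the job done as asked, in the order asked, and still so for the second after the job is handed in, with the robot touching nothing.
It also fails if it takes over 72 s, if anything falls off the work surface, if the arm or the gripper's body presses on something with over 40 N, if the wrist force passes 120 N, or if a joint passes its speed limit or range.

## Working session

There is one attempt and no reset: what is moved stays moved. The work goes in short steps, Python scripts to look and compute and a tool call to move; the robot and the scene stay as the last step left them, time stands still between calls to the robot, and variables do not carry over. Pictures are saved under pics/ and viewed, at most 10 in all, crops included, and the job is handed in when it is done.

Besides the shell and the picture viewer there is one more tool, called after "Request:" as name(argument=value, ...) on one line, values as JSON. send_rows: Moves the arm, as the interface text tells. Its arguments: {"type":"object","properties":{"steps":{"type":"array"},"squeeze":{"type":"number"}},"required":["steps"]}

```bash
ls; mkdir -p pics; cat > h.py <<'E'
import numpy as np, cv2
from rig import manip
def snap(n,f):
    c=manip.camera(n); cv2.imwrite('pics/'+f+'.png',c['img']); np.savez('pics/'+f+'.npz',K=c['K'],view=c['view'],**{k:v for k,v in c.items() if k not in('img','K','view') and v is not None and k=='dist'}); return c
def load(f):
    d=np.load('pics/'+f+'.npz',allow_pickle=True); return dict(img=cv2.imread('pics/'+f+'.png'),K=d['K'],view=d['view'],dist=d['dist'] if 'dist' in d else None)
def ray(c,u,v,fish=False):
    K=c['K']; x=(u-K[0,2])/K[0,0]; y=(v-K[1,2])/K[1,1]
    if fish:
        r=np.hypot(x,y); d=np.array([np.sin(r)*x/max(r,1e-9),np.sin(r)*y/max(r,1e-9),np.cos(r)])
    else: d=np.array([x,y,1.])
    d=d*[1,-1,-1]; R=c['view'][:3,:3]; t=c['view'][:3,3]
    return -R.T@t, R.T@d/np.linalg.norm(d)
def onz(c,u,v,z,fish=False):
    o,d=ray(c,u,v,fish); return o+d*(z-o[2])/d[2]
def proj(c,p,fish=False):
    q=c['view'][:3,:3]@np.asarray(p,float)+c['view'][:3,3]; x,y,z=q*[1,-1,-1]
    if fish:
        r=np.hypot(x,y); th=np.arctan2(r,z); x,y,z=x/r*th,y/r*th,1
    K=c['K']; return np.array([K[0,0]*x/z+K[0,2],K[1,1]*y/z+K[1,2]])
def tri(*rs):
    A=sum(np.eye(3)-np.outer(d,d) for o,d in rs); b=sum((np.eye(3)-np.outer(d,d))@o for o,d in rs); p=np.linalg.solve(A,b)
    return p,[np.linalg.norm((np.eye(3)-np.outer(d,d))@(p-o)) for o,d in rs]
E
python3 - <<'E'
from h import *
for n in('side','top','wrist'):
    c=snap(n,n+'0'); print(n,list(c.keys()),c['K'].round(1).tolist(),(-c['view'][:3,:3].T@c['view'][:3,3]).round(3),c['view'][2,:3].round(2))
i=np.vstack([cv2.imread('pics/%s0.png'%n) for n in('side','top')])
cv2.imwrite('pics/a.png',cv2.resize(i,None,fx=.75,fy=.75,interpolation=cv2.INTER_AREA))
s=manip.get_state(); print(s['eef_pos'],s['eef_rot'],s['time'],s['width'])
E
```

```text
pics
side ['img', 'K', 'view'] [[381.7, 0.0, 325.8], [0.0, 381.7, 200.5], [0.0, 0.0, 1.0]] [ 0.083 -0.674  0.875] [-0.38 -0.66  0.66]
top ['img', 'K', 'view'] [[441.1, 0.0, 314.1], [0.0, 441.1, 189.8], [0.0, 0.0, 1.0]] [0.28  0.112 1.283] [-0.2   0.02  0.98]
wrist ['img', 'K', 'view'] [[309.7, 0.0, 315.8], [0.0, 309.7, 202.6], [0.0, 0.0, 1.0]] [0.081 0.649 0.384] [-0.26  0.07  0.96]
[0.15608883 0.63052444 0.21262473] [-3.14015602e+00 -2.23847899e-04  2.89882024e+00] 0.15 0.0937725531670251
```

View pics/a.png

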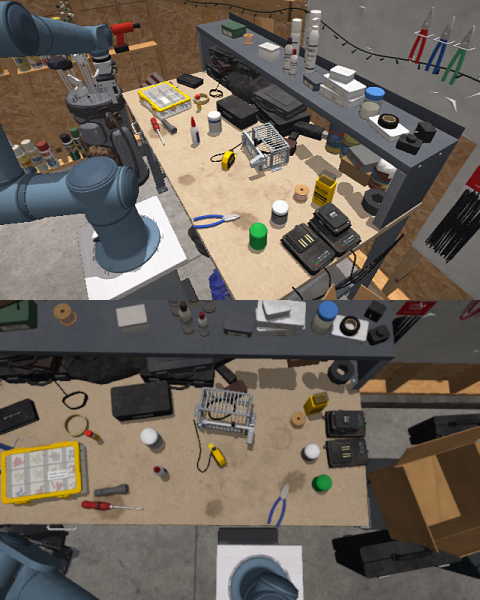

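The stacked picture shows, in full-size top-view pixels: the locker at about (300,150), the tape at (290,207), a white can at (200,182), another white can at (416,202), a green can at (428,243), and the glue bottle at (213,227). The spool is at about (397,160). The two white cans and the green one could be confused, so I'll look closer.

```bash
python3 - <<'E'
from h import *
t=load('top0')['img'];s=load('side0')['img']
a=cv2.resize(t[100:260,180:440],None,fx=3,fy=3,interpolation=cv2.INTER_CUBIC)[:, :780]
cv2.imwrite('pics/b.png',a)
b=cv2.resize(s[140:340,240:460],None,fx=3,fy=3,interpolation=cv2.INTER_CUBIC)
cv2.imwrite('pics/c.png',b)
E
```

```text
(no output)
```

View pics/b.png

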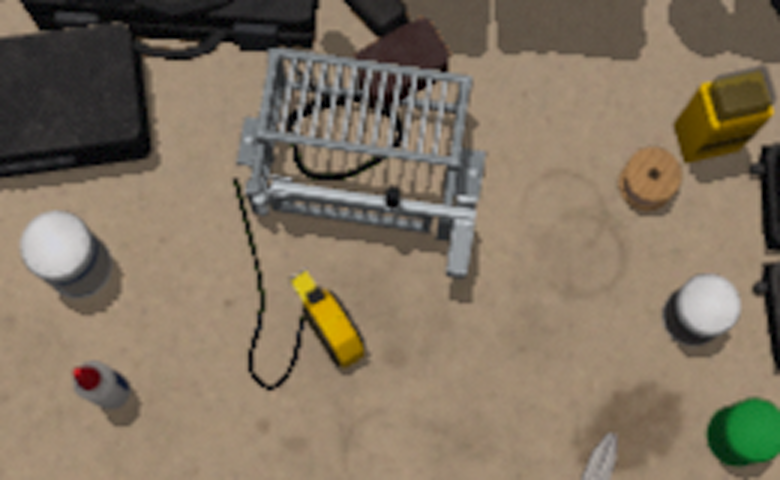

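View pics/c.png

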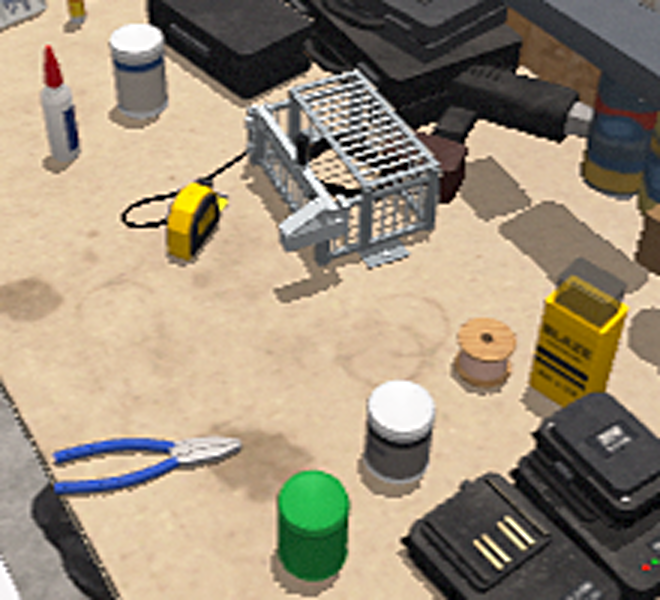

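Top crop: the tape is at full-size pixels (290,207), with its blade end toward the locker at (281,194). The latch post is at (311,165) and the catch ramp at (333,185). The candidates are the white lids at (200,182) and (416,202), the green can (430,244, a look-alike) and the yellow box (421,139, an unrelated look-alike). I'll measure lid heights to choose the can.

```bash
python3 - <<'E'
from h import *
T=load('top0');S=load('side0')
def blob(c,box,f):
    x0,y0,x1,y1=box; im=c['img'][y0:y1,x0:x1].astype(int); h=cv2.cvtColor(c['img'][y0:y1,x0:x1],cv2.COLOR_BGR2HSV).astype(int)
    m=f(h).astype(np.uint8); n,l,st,ce=cv2.connectedComponentsWithStats(m); k=1+np.argmax(st[1:,4])
    return ce[k]+[x0,y0], st[k], (l==k)
white=lambda h:(h[...,1]<40)&(h[...,2]>165)
for n,bt,bs in(('L',(180,160,225,210),(270,143,305,175)),('R',(395,185,435,220),(355,262,390,292))):
    (a,sa,_),(b,sb,_)=blob(T,bt,white),blob(S,bs,white)
    p,e=tri(ray(T,*a),ray(S,*b)); print(n,a.round(1),sa,b.round(1),sb,p.round(4),np.round(e,4))
ct=lambda x,y:(180+x/3,100+y/3); cs=lambda x,y:(240+x/3,140+y/3)
for n,a,b in(('post',(393,190),(303,138)),('roofBL',(273,52),(358,73)),('roofBR',(468,78),(437,167)),('roofFR',(462,158),(368,188)),('roofFL',(258,133),(291,90)),('rampend',(458,272),(300,243)),('glue tip',(84,368),(50,48)),('spool',(652,177),(488,338)),('tape top back',(346,358),(190,190))):
    p,e=tri(ray(T,*ct(*a)),ray(S,*cs(*b))); print(n,p.round(4),np.round(e,4))
h=lambda h:(h[...,0]>18)&(h[...,0]<32)&(h[...,1]>150)&(h[...,2]>100)
for c,bx in((T,(270,185,310,225)),(S,(290,195,320,232))):
    a,s,m=blob(c,bx,h); print('tape',a,s)
print([onz(T,*ct(*q),.067).round(4).tolist() for q in((300,283),(346,358),(316,297))])
E
```

```text
L [197.5 180.7] [  7  10  22  22 378] [284.8 152.3] [  6   5  18  10 138] [0.5394 0.4112 0.0991] [0.0002 0.0002]
R [416.7 200.7] [ 12   7  20  19 292] [373.6 275.1] [  7   5  23  18 312] [ 0.4943 -0.1951  0.0751] [0.0005 0.0005]
post [0.5834 0.1013 0.1328] [0.0002 0.0002]
roofBL [0.731  0.2153 0.0885] [0.002 0.002]
roofBR [0.706  0.0304 0.0885] [0.0006 0.0006]
roofFR [0.6239 0.0373 0.0931] [0.0013 0.0013]
roofFL [0.6484 0.2279 0.0897] [0.0001 0.0001]
rampend [0.5302 0.0361 0.0601] [0.0074 0.0074]
glue tip [0.4172 0.364  0.1551] [0.0005 0.0005]
spool [ 0.6265 -0.1533  0.041 ] [0.0035 0.0035]
tape top back [0.4508 0.1374 0.0921] [0.0151 0.0151]
tape [289.69172932 206.30827068] [  7   6  24  30 266]
tape [301.82325581 211.91627907] [  6   6  20  26 215]
[[0.5099, 0.187, 0.067], [0.4398, 0.143, 0.067], [0.4967, 0.1718, 0.067]]
```

The lids measure 75 mm at (0.494, -0.195) and 99 mm at (0.539, 0.411). So the right-hand white can is the short one, and it agrees with its given height. Now I'll move over the locker for a wrist view.

Request:
send_rows(steps=[2,-3,6,-10,9.4,33,-53,9,-139,9.4,33,-53,9,-139,9.4,33,-53,9,-139,9.4,33,-53,9,-139,9.4,33,-53,9,-139,9.4,33,-53,9,-139,9.4,33,-53,9,-139,9.4,33,-53,9,-139,9.4,33,-53,9,-139,9.4])

```text
time: 1.4
eef_pos: [0.4707, 0.1251, 0.3016]
eef_rot: [3.141, -0.0, 1.03]
wrist_force: [1.3, 0.8, -0.8]
width: 0.0943
finger_force: 0.0
```

Request:
send_rows(steps=[0,0,0,0,9.4,0,0,0,0,9.4])

```text
time: 1.65
eef_pos: [0.4696, 0.1274, 0.3012]
eef_rot: [-3.141, 0.0, 1.038]
wrist_force: [-1.0, 0.9, 0.2]
width: 0.0942
finger_force: 0.0
```

```bash
python3 - <<'E'
from h import *
s=manip.get_state(); print(s['eef_pos'],s['eef_rot'],s['time'],s['q'])
c=snap('wrist','w1'); print((-c['view'][:3,:3].T@c['view'][:3,3]).round(3))
cv2.imwrite('pics/d.png',cv2.resize(c['img'],None,fx=1.25,fy=1.25))
T=load('top0')
for p in((380,250),(428,243),(420,135),(360,298),(250,300)): print(p,onz(T,*p,0).round(3))
E
```

```text
[0.46963838 0.12738969 0.30117278] [-3.14056830e+00  1.33601649e-04  1.03761071e+00] 1.65 [ 3.11134444e-02 -2.11688051e-01  1.86119858e+00  4.36279379e-04
  1.49301913e+00  5.64265031e-01]
[0.509 0.194 0.472]
(380, 250) [ 0.361 -0.102  0.   ]
(428, 243) [ 0.383 -0.242  0.   ]
(420, 135) [ 0.711 -0.232  0.   ]
(360, 298) [ 0.226 -0.042  0.   ]
(250, 300) [0.219 0.269 0.   ]
```

View pics/d.png

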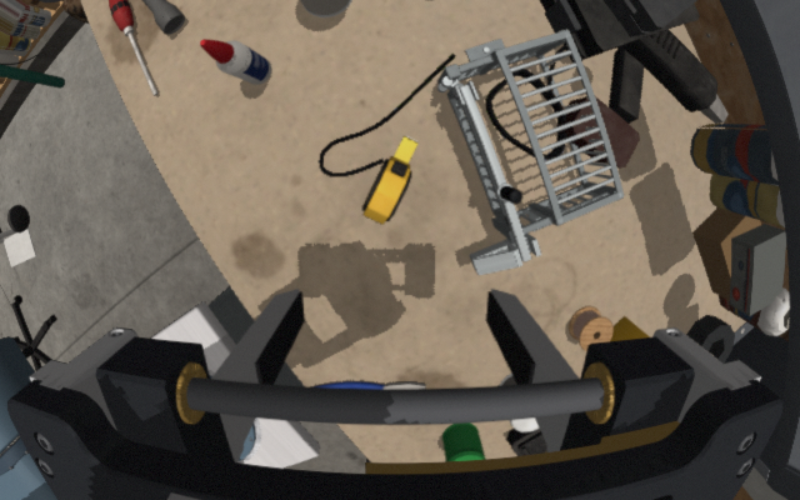

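The wrist view (1.25x picture) shows the tape at (390,185) with its blade end at (408,147), the latch post at (510,194), roof corners at (503,52), (570,33), (620,193) and (557,222), and the catch ramp end at (478,265). I'll combine these with the other views.

```bash
python3 - <<'E'
from h import *
T=load('top0');S=load('side0');W=load('w1')
ct=lambda x,y:ray(T,180+x/3,100+y/3); cs=lambda x,y:ray(S,240+x/3,140+y/3); cw=lambda x,y:ray(W,x/1.25,y/1.25,True)
loc={}
for n,a,b,w in(('post',(393,190),(303,138),(511,194)),('BL',(273,52),(358,73),(570,33)),('BR',(468,78),(437,167),(621,193)),('FR',(462,158),(368,188),(556,222)),('FL',(258,133),(291,90),(503,52)),):
    p,e=tri(ct(*a),cs(*b),cw(*w)); loc[n]=p;print(n,p.round(4),np.round(e,4))
def mask(c,box):
    x0,y0,x1,y1=box;h=cv2.cvtColor(c['img'][y0:y1,x0:x1],cv2.COLOR_BGR2HSV).astype(int)
    m=((h[...,0]>18)&(h[...,0]<34)&(h[...,1]>140)&(h[...,2]>110)).astype(np.uint8)
    k=max(cv2.findContours(m,cv2.RETR_EXTERNAL,cv2.CHAIN_APPROX_NONE)[0],key=cv2.contourArea); return k[:,0]+[x0,y0]
for c,bx,f in((T,(270,185,310,225),False),(W,(285,105,340,182),True)):
    k=mask(c,bx); 
    for z in(.067,.0):
        P=np.array([onz(c,*q,z,f)[:2] for q in k],np.float32); r=cv2.minAreaRect(P); print(z,r)
for n,w in(('ramp a',(473,262)),('ramp b',(483,273)),): print(n,onz(W,*[w[0]/1.25,w[1]/1.25],.082,True).round(4))
L=onz(W,362/1.25,213/1.25,.06,True),onz(W,391/1.25,222/1.25,.06,True);print('tape back corners',L)
print('blade',onz(W,404/1.25,139/1.25,.06,True),onz(W,417/1.25,143/1.25,.06,True))
E
```

```text
post [0.5834 0.1036 0.1297] [0.0024 0.0019 0.0035]
BL [0.7324 0.2155 0.0895] [0.0035 0.0011 0.0032]
BR [0.708  0.0318 0.0865] [0.0023 0.0002 0.0022]
FR [0.6246 0.0403 0.088 ] [0.0043 0.0016 0.0045]
FL [0.6503 0.2278 0.0902] [0.002  0.0018 0.0038]
0.067 ((0.4816659986972809, 0.16170525550842285), (0.09104243665933609, 0.026643328368663788), 33.332481384277344)
0.0 ((0.49279725551605225, 0.16446541249752045), (0.0960589274764061, 0.028111398220062256), 33.33250427246094)
0.067 ((0.4793611764907837, 0.158340722322464), (0.06590533256530762, 0.02655150555074215), 32.770687103271484)
0.0 ((0.47443461418151855, 0.15243558585643768), (0.0768023207783699, 0.030941616743803024), 32.770668029785156)
ramp a [0.5211 0.0497 0.082 ]
ramp b [0.525 0.033 0.082]
tape back corners (array([0.44342856, 0.15209817, 0.06      ]), array([0.46533305, 0.12757633, 0.06      ]))
blade [0.52257947 0.19756939 0.06      ] [0.53226131 0.18703798 0.06      ]
```

Everything agrees: the locker origin is about (0.661, 0.131) with yaw -7.7°, and the predicted ramp end matches the measured one within 1 mm. The tape case centre is about (0.482, 0.159) with its axis at 33°. Next I grip the tape.

Request:
send_rows(steps=[1.2,3.2,0,-26.5,9.4,1.2,3.2,-4,-26.5,9.4,1.2,3.2,-9,-26.5,9.4,1.2,3.2,-14,-26.5,9.4,1.2,3.2,-19,-26.5,9.4,1.2,3.2,-23,-26.5,9.4,1.2,3.2,-25.5,-26.5,9.4,1.2,3.2,-26.7,-26.5,9.4,1.2,3.2,-26.7,-26.5,9.4])

```text
time: 2.82
eef_pos: [0.4814, 0.1599, 0.0343]
eef_rot: [-3.141, 0.001, 0.576]
wrist_force: [0.1, 1.1, -0.0]
width: 0.0939
finger_force: 0.0
```

Request:
send_rows(squeeze=25, steps=[0,0,0,0,5,0,0,0,0,2,0,0,0,0,2,0,0,0,0,2,0,0,0,0,2,0,0,0,0,2])

```text
time: 3.58
eef_pos: [0.482, 0.1591, 0.0346]
eef_rot: [-3.141, 0.0, 0.574]
wrist_force: [-0.9, 2.0, 1.7]
width: 0.0374
finger_force: 1.2
```

Request:
send_rows(steps=[0,0,0,0,2,0,0,0,0,2,0,0,0,0,2])

```text
time: 3.95
eef_pos: [0.482, 0.1593, 0.0346]
eef_rot: [-3.141, -0.0, 0.574]
wrist_force: [-1.0, 3.5, 2.6]
width: 0.0344
finger_force: 24.8
```

Request:
send_rows(steps=[0,0,3,0,2,-1,-2,6,-5,2,-4,-7,6,-15,2,-8,-12,6,-25,2,-8,-15,6,-35,2,-8,-15,6,-43,2,-8,-15,3,-43,2,-8,-15,1,-43,2,-8,-15,0.2,-43,2,-8,-15,0,-43,2])

```text
time: 5.2
eef_pos: [0.4013, 0.0091, 0.0348]
eef_rot: [3.141, 0.004, -0.176]
wrist_force: [-9.0, 1.2, 15.8]
width: 0.0335
finger_force: 25.0
```

Request:
send_rows(steps=[0,0,0,0,2])

```text
time: 5.32
eef_pos: [0.4024, 0.0089, 0.035]
eef_rot: [3.141, -0.001, -0.176]
wrist_force: [-0.4, 0.4, -1.3]
width: 0.0343
finger_force: 25.0
```

Request:
send_rows(steps=[0,0,0,0,5,0,0,0,0,9,0,0,0,0,9,0,0,2,0,9,0,0,6,0,9,0,0,11,10,9,0,0,16,21,9,4,2,20,31,8,10,4,21,41,8,14,7,21,52,7])

```text
time: 6.58
eef_pos: [0.5449, 0.0794, 0.2463]
eef_rot: [3.139, -0.002, 0.732]
wrist_force: [0.8, -0.4, 0.1]
width: 0.0732
finger_force: 0.0
```

Request:
send_rows(steps=[2,2,0,10,6,2,2,0,20,6,2,2,0,30,6,2,2,0,40,6,2,2,0,40,6])

```text
time: 7.2
eef_pos: [0.5621, 0.0991, 0.2444]
eef_rot: [-3.142, 0.0, 1.423]
wrist_force: [-0.4, 0.4, -0.0]
width: 0.0598
finger_force: 0.0
```

```bash
python3 - <<'E'
from h import *
s=manip.get_state(); print(s['eef_pos'],s['eef_rot'],s['time'],s['q'],s['wrist_force'])
c=snap('wrist','w2'); t=snap('top','t2'); s=snap('side','s2')
a=cv2.resize(c['img'][60:330],(640,270)); b=np.hstack([cv2.resize(t['img'][120:270,200:430],(320,209)),cv2.resize(s['img'][150:280,260:440],(320,231))[:209]])
cv2.imwrite('pics/e.png',np.vstack([a,b]))
E
```

```text
[0.56205536 0.09907512 0.24444393] [-3.14150489e+00  6.23747153e-05  1.42294897e+00] 7.2 [-2.40920177e-02  3.52402032e-02  1.73312631e+00 -5.20764422e-05
  1.37332093e+00  1.23765566e-01] [-0.41179385  0.37621784 -0.03074401]
```

View pics/e.png

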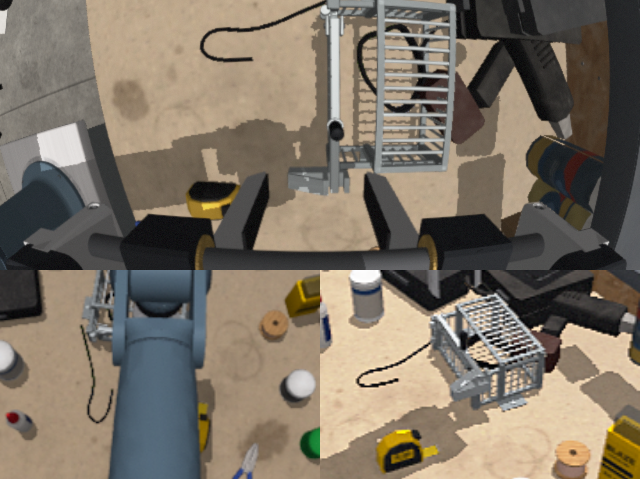

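The wrist view shows the tape standing upright clear of the gate (215,200) and the latch post at about (336,190) in the full frame. I'll refine the post's position.

```bash
python3 - <<'E'
from h import *
W=load('w2');W1=load('w1')
g=W['img'][150:215,300:370].max(2); m=(g<45).astype(np.uint8)
n,l,st,ce=cv2.connectedComponentsWithStats(m); k=1+np.argmax(st[1:,4]); print(st[k],ce[k]+[300,150])
x,y,w,h=st[k][:4]; ys,xs=np.where(l==k)
top=xs[ys>=y+h-6].mean()+300; 
for v in(y+h-4,y+4): print(v+150, onz(W,xs[abs(ys-v)<3].mean()+300,v+150,.136 if v>y+10 else .10,True).round(4))
print(tri(ray(W,xs[ys>y+h-9].mean()+300,150+y+h-6,True),ray(W1,511/1.25,194/1.25,True)))
E
```

```text
[ 29  32  14  18 182] [335.57142857 190.73076923]
196 [0.5818 0.1023 0.136 ]
186 [0.5832 0.1037 0.1   ]
(array([0.58245881, 0.10276121, 0.12295831]), [np.float64(0.0018656859852018682), np.float64(0.0018656859852018942)])
```

Request:
send_rows(steps=[2.1,0.3,-3,1,6,2.1,0.3,-7,1,6,2.1,0.3,-10,1,6,2.1,0.3,-12,1,6,2.1,0.3,-13,1,6,2.1,0.3,-13,1,6])

```text
time: 8.1
eef_pos: [0.5831, 0.1021, 0.1146]
eef_rot: [-3.141, 0.0, 1.442]
wrist_force: [-0.4, -0.8, -0.9]
width: 0.0599
finger_force: 0.0
```

Request:
send_rows(squeeze=15, steps=[0,0,0,0,3,0,0,0,0,1,0,0,0,0,0.5,0,0,0,0,0.5,0,0,0,0,0.5,0,0,0,0,0.5,0,0,0,0,0.5])

```text
time: 8.98
eef_pos: [0.5826, 0.1021, 0.1146]
eef_rot: [-3.14, 0.0, 1.443]
wrist_force: [-3.7, 0.6, 2.0]
width: 0.0133
finger_force: 15.0
```

Request:
send_rows(steps=[0,0.2,0.6,0,0.5,0.1,0.6,1.4,0,0.5,0.2,1,2.1,0,0.5,0.2,1.3,2.7,0,0.5,0.2,1.3,2.7,0,0.5])

```text
time: 9.6
eef_pos: [0.5845, 0.1159, 0.1417]
eef_rot: [-3.14, -0.001, 1.443]
wrist_force: [-4.6, 0.5, -2.1]
width: 0.0137
finger_force: 15.0
```

```bash
python3 - <<'E'
from h import *
s=manip.get_state(); p=s['eef_pos']; print(p,s['wrist_force'],s['ft_torque'])
a=np.radians(-8.3); x=np.array([np.cos(a),np.sin(a)]); y=np.array([-x[1],x[0]]); H=np.array([.6005,.2258]); r=np.linalg.norm(p[:2]-H); print(r)
for d in range(0,101,10):
    f=np.radians(d); q=H+.112*(-y*np.cos(f)-x*np.sin(f)); print(d,((q-(H-.112*y))*100).round(2))
E
```

```text
[0.58451036 0.11588004 0.14170953] [-4.62683372  0.4825352  -2.12944386] [-0.07514539  0.93521307 -0.02173309]
0.11107685109358494
0 [0. 0.]
10 [-1.9   0.45]
20 [-3.69  1.22]
30 [-5.32  2.29]
40 [-6.75  3.63]
50 [-7.91  5.2 ]
60 [-8.79  6.94]
70 [-9.35  8.81]
80 [-9.58 10.75]
90 [-9.47 12.7 ]
100 [-9.02 14.6 ]
```

Forces are low and the bar is lifted. I'll swing it out gently at first.

Request:
send_rows(steps=[-0.95,0.2,0,-5,0.5,-1.9,0.45,0,-10,0.5,-2.8,0.8,0,-15,0.5,-3.7,1.2,0,-20,0.5,-3.7,1.2,0,-20,0.5])

```text
time: 10.22
eef_pos: [0.5486, 0.1274, 0.1421]
eef_rot: [3.14, -0.001, 1.095]
wrist_force: [-0.2, -0.1, -1.9]
width: 0.0135
finger_force: 15.0
```

Request:
send_rows(steps=[-0.8,0.5,0,-5,0.5,-1.6,1.1,0,-10,0.5,-2.4,1.7,0,-15,0.5,-3.1,2.4,0,-20,0.5,-3.7,3.2,0,-25,0.5,-4.2,4.0,0,-30,0.5,-4.7,4.8,0,-35,0.5,-5.1,5.7,0,-40,0.5,-5.4,6.6,0,-45,0.5,-5.7,7.6,0,-50,0.5])

```text
time: 11.48
eef_pos: [0.49, 0.2029, 0.142]
eef_rot: [3.141, 0.004, 0.219]
wrist_force: [-7.2, -2.7, 3.1]
width: 0.0137
finger_force: 15.0
```

Request:
send_rows(steps=[-0.1,1.0,0,-5,0.5,-0.2,2.0,0,-10,0.5,-0.2,2.9,0,-15,0.5,-0.1,3.9,0,-20,0.5,0.1,4.9,0,-25,0.5,0.35,5.8,0,-30,0.5,0.35,5.8,0,-30,0.5])

```text
time: 12.35
eef_pos: [0.4932, 0.2631, 0.1424]
eef_rot: [-3.14, 0.005, -0.302]
wrist_force: [-10.4, 2.3, 4.8]
width: 0.0136
finger_force: 15.0
```

Request:
send_rows(steps=[-0.4,0.1,-0.7,0,0.5,-0.8,0.2,-1.4,0,0.5,-1.1,0.3,-2.1,0,0.5,-1.3,0.4,-2.6,0,0.5,-1.3,0.4,-2.6,0,0.5])

```text
time: 12.98
eef_pos: [0.4822, 0.2648, 0.1154]
eef_rot: [-3.142, -0.001, -0.303]
wrist_force: [1.9, -1.2, -0.6]
width: 0.0137
finger_force: 15.0
```

Request:
send_rows(steps=[0,0,0,0,3,0,0,0,0,5,0,0,0,0,6,0,0,2,0,6,0,0,5,0,9.4,0,0,10,0,9.4])

```text
time: 13.72
eef_pos: [0.4802, 0.2646, 0.2148]
eef_rot: [3.139, 0.004, -0.303]
wrist_force: [-0.8, 0.3, 0.7]
width: 0.0701
finger_force: 0.0
```

Request:
send_rows(steps=[1.4,-6,0,3,9.4,1.4,-12,0,6,9.4,1.4,-18,0,9,9.4,1.4,-24,0,9.3,9.4,1.4,-30,0,9.3,9.4,1.4,-36,0,9.3,9.4,1.4,-42,0,9.3,9.4,1.4,-46,0,9.3,9.4,1.4,-46,0,9.3,9.4])

```text
time: 14.85
eef_pos: [0.4952, -0.1971, 0.2155]
eef_rot: [-3.141, 0.0, -0.145]
wrist_force: [-0.2, -0.6, 1.0]
width: 0.0942
finger_force: 0.0
```

```bash
python3 - <<'E'
from h import *
s=manip.get_state(); print(s['eef_pos'],s['eef_rot'],s['time'],s['q'])
c=snap('wrist','w3'); t=snap('top','t3')
p=proj(c,[.494,-.195,.075],True); print(p)
a=cv2.resize(c['img'],(480,300)); b=np.hstack([cv2.resize(t['img'][100:290,160:460],(480,304))])
cv2.imwrite('pics/f.png',np.vstack([a,b]))
h=cv2.cvtColor(c['img'],cv2.COLOR_BGR2HSV).astype(int); m=((h[...,1]<40)&(h[...,2]>150)).astype(np.uint8)
n,l,st,ce=cv2.connectedComponentsWithStats(m)
for k in range(1,n):
    if st[k][4]>300: print(st[k],ce[k].round(1),onz(c,*ce[k],.075,True).round(4))
E
```

```text
[ 0.49524298 -0.19708049  0.21552146] [-3.14143018e+00  2.33000167e-04 -1.44542767e-01] 14.85 [-5.91613504e-01 -3.19823359e-02  1.85401975e+00  4.72500202e-05
  1.31983558e+00  1.12371387e+00]
[313.43578618 196.07472067]
[   5   50   86   91 1881] [51.9 98. ] [0.677 0.125 0.075]
[ 285  168   55   51 1950] [311.1 191.2] [ 0.4995 -0.1934  0.075 ]
[ 93 170  26  36 418] [105.  187.3] [0.5429 0.0558 0.075 ]
[253 273  18  37 459] [262.1 293. ] [ 0.3859 -0.1175  0.075 ]
```

View pics/f.png

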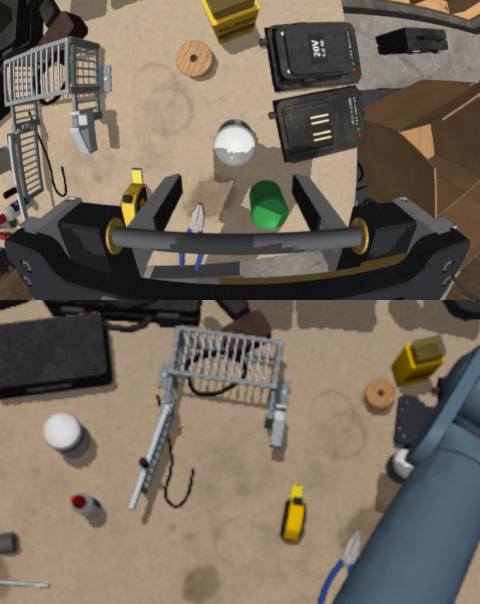

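The picture shows the gate wide open, the tape standing clear, and the white can's lid centred at about (312,193) in the full wrist frame. The green can, at about (358,270), is clear of the fingers. I'll grip the white can.

Request:
send_rows(steps=[0.2,0.3,-4,0,9.4,0.2,0.3,-9,0,9.4,0.2,0.3,-13,0,9.4,0.2,0.3,-16,0,9.4,0.2,0.3,-17.7,0,9.4,0.2,0.3,-17.7,0,9.4])

```text
time: 15.7
eef_pos: [0.4971, -0.1907, 0.0378]
eef_rot: [-3.141, 0.002, -0.139]
wrist_force: [-0.3, -0.0, 0.5]
width: 0.0939
finger_force: 0.0
```

Request:
send_rows(squeeze=25, steps=[0,0,0,0,7,0,0,0,0,5,0,0,0,0,5,0,0,0,0,5,0,0,0,0,5,0,0,0,0,5,0,0,0,0,5])

```text
time: 16.58
eef_pos: [0.498, -0.1927, 0.0392]
eef_rot: [3.14, -0.001, -0.14]
wrist_force: [-1.9, -4.5, 5.7]
width: 0.0594
finger_force: 25.0
```

Request:
send_rows(steps=[0,0,2,0,5,0,0,7,0,5,0,3,13,0,5,0,9,13,0,5,0.5,15,13,0,5,1,21,13,0,5,1.5,27,13,0,5,1.5,33,13,0,5,1.5,34,13,0,5,1.5,34,13,0,5])

```text
time: 17.82
eef_pos: [0.5113, 0.1485, 0.167]
eef_rot: [3.141, 0.003, -0.139]
wrist_force: [-0.3, -0.4, -3.9]
width: 0.0595
finger_force: 25.0
```

Request:
send_rows(steps=[0,0,-4,0,5,0,0,-8,0,5,0,0,-11,0,5,0,0,-12.5,0,5,0,0,-12.5,0,5])

```text
time: 18.45
eef_pos: [0.5119, 0.1471, 0.0427]
eef_rot: [3.141, 0.002, -0.142]
wrist_force: [-0.1, -0.5, -2.2]
width: 0.0601
finger_force: 25.0
```

```bash
python3 - <<'E'
from h import *
s=manip.get_state(); print(s['eef_pos'],s['eef_rot'],s['time'],s['wrist_force'],s['width'])
c=snap('wrist','w4'); t=snap('side','s4')
a=cv2.resize(c['img'],(560,350)); b=cv2.resize(t['img'][140:270,250:430],(346,250))
b=np.hstack([b,np.zeros((250,214,3),np.uint8)]); cv2.imwrite('pics/g.png',np.vstack([a,b]))
E
```

```text
[0.51192147 0.1471069  0.04268937] [ 3.14111117e+00  2.32656955e-03 -1.42077034e-01] 18.45 [-0.09875673 -0.48694343 -2.16746263] 0.06011079167467219
```

View pics/g.png

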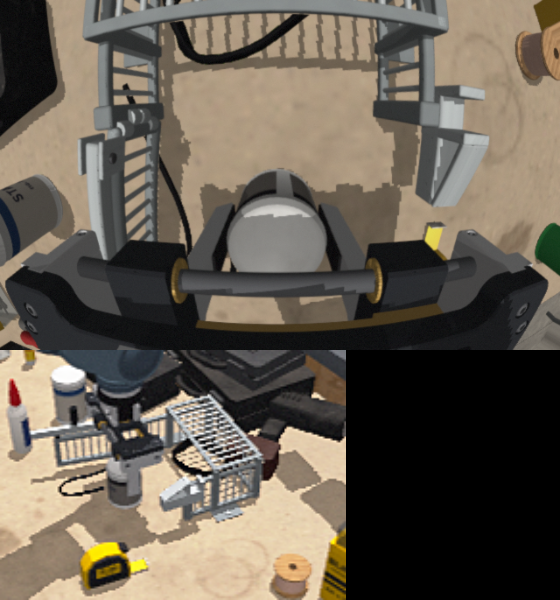

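The wrist picture shows the upright can centred at (278,235), facing the empty doorway between the posts at about (150,150) and (385,110). The open gate is at left and the tape is clear. Moving in.

Request:
send_rows(steps=[2.5,-0.2,0,0,5,5,-0.4,0,0,5,7.5,-0.7,0,0,5,9.5,-0.9,0,0,5,10.5,-1,0,0,5,10.5,-1,-0.2,0,5,10.5,-1,-0.45,0,5,10.5,-1,-0.45,0,5])

```text
time: 19.55
eef_pos: [0.617, 0.1382, 0.0393]
eef_rot: [3.141, 0.001, -0.14]
wrist_force: [-1.5, -0.6, -0.8]
width: 0.06
finger_force: 25.0
```

Request:
send_rows(steps=[0,0,0,0,7,0,0,0,0,9,0,0,0,0,9.2,-0.5,0.1,0,0,9.2,-2.5,0.3,0,0,9.2,-5,0.7,0,0,9.2,-8,1.1,0,0,9.2,-8,1.1,-1.9,0,4,-8,1.1,-1.9,0,0,-8,1.1,-1.9,0,0])

```text
time: 20.8
eef_pos: [0.5385, 0.1489, 0.02]
eef_rot: [-3.142, -0.0, -0.141]
wrist_force: [-0.7, -0.0, 0.4]
width: 0.0654
finger_force: 0.0
```

Request:
send_rows(steps=[0,0,0,0,0,0,0,0,0,0,0,0,0,0,0,0,0,0,0,0,0,0,0,0,0,0,0,0,0,0])

```text
time: 21.55
eef_pos: [0.5376, 0.1491, 0.0201]
eef_rot: [-3.142, -0.0, -0.141]
wrist_force: [1.3, -0.1, 0.0]
width: 0.0056
finger_force: 0.0
```

```bash
python3 - <<'E'
from h import *
s=manip.get_state(); print(s['eef_pos'],s['eef_rot'],s['time'],s['wrist_force'],s['width'])
c=snap('wrist','w5'); t=snap('side','s5')
a=cv2.resize(c['img'],(560,350)); b=cv2.resize(t['img'][140:270,250:430],(346,250))
b=np.hstack([b,np.zeros((250,214,3),np.uint8)]); cv2.imwrite('pics/i.png',np.vstack([a,b]))
E
```

```text
[0.53756506 0.14907109 0.02007518] [-3.14157428e+00 -1.87018725e-05 -1.40533606e-01] 21.55 [ 1.28898948 -0.09127427  0.00155165] 0.005606323379367717
```

View pics/i.png

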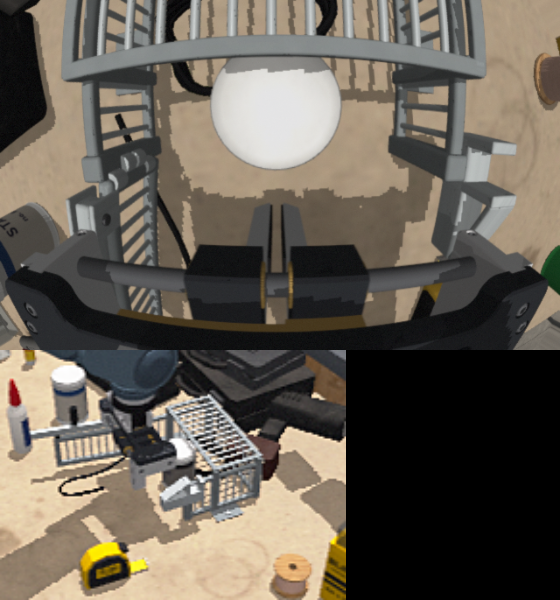

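The can stands upright in the doorway, its lid at (277,110), lined up with the closed fingers. Now I push it gently inside.

Request:
send_rows(steps=[1.5,-0.2,0.8,0,0,3,-0.4,0.8,0,0,3.6,-0.5,0.8,0,0,4.2,-0.6,0.8,0,0,4.8,-0.7,0.8,0,0,5.4,-0.75,0.8,0,0,6,-0.85,0.8,0,0,6.6,-0.95,0.8,0,0,7.2,-1,0.8,0,0,7.4,-1.05,0.8,0,0])

```text
time: 22.9
eef_pos: [0.6108, 0.1387, 0.0276]
eef_rot: [3.141, 0.003, -0.14]
wrist_force: [-4.7, 1.4, 4.2]
width: 0.0005
finger_force: 2.6
```

Request:
send_rows(steps=[0,0,0,0,0,-2,0.3,0,0,0,-7,1,0,0,0,-7,1,5,0,0,-7,1,11,0,0,-7,1,16,0,0,-7,1,16,0,0])

```text
time: 23.78
eef_pos: [0.5452, 0.1487, 0.1936]
eef_rot: [-3.139, -0.012, -0.141]
wrist_force: [1.0, -0.4, -0.1]
width: 0.0007
finger_force: 0.0
```

```bash
python3 - <<'E'
from h import *
s=manip.get_state(); print(s['eef_pos'],s['eef_rot'],s['time'],s['wrist_force'],s['width'],s['q'])
c=snap('wrist','w6'); t=snap('side','s6')
a=cv2.resize(c['img'],(560,350)); b=cv2.resize(t['img'][140:270,250:430],(346,250))
b=np.hstack([b,np.zeros((250,214,3),np.uint8)]); cv2.imwrite('pics/j.png',np.vstack([a,b]))
E
```

```text
[0.54516873 0.14867223 0.1936116 ] [-3.13943805 -0.01174585 -0.14058158] 23.775 [ 0.99822632 -0.43829882 -0.07867708] 0.0006716120715265445 [ 6.57733716e-02  5.90237573e-02  1.80340088e+00 -3.11957242e-04
  1.26722992e+00  1.77723010e+00]
```

View pics/j.png

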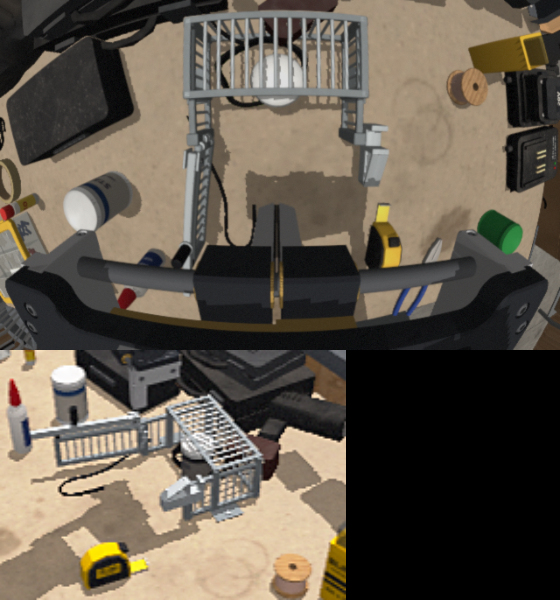

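The can stands upright under the roof, its lid at (278,85) in the wrist view. The tape, spool and bottle are undisturbed. Next I regrip the post at (0.481, 0.265).

Request:
send_rows(steps=[-2,3.5,0,-4,3,-4.5,8,0,-8,6,-6.4,11.6,0,-9.3,6,-6.4,11.6,0,-9.3,6,-6.4,11.6,-3,-9.3,6,-6.4,11.6,-6,-9.3,6,-6.4,11.6,-7.9,-9.3,6,-6.4,11.6,-7.9,-9.3,6])

```text
time: 24.88
eef_pos: [0.4765, 0.2635, 0.1068]
eef_rot: [3.139, 0.004, -0.304]
wrist_force: [-0.1, -0.0, 0.6]
width: 0.0598
finger_force: 0.0
```

Request:
send_rows(squeeze=15, steps=[0,0,0,0,3,0,0,0,0,1,0,0,0,0,0.5,0,0,0,0,0.5,0,0,0,0,0.5,0,0,0,0,0.5,0,0,0,0,0.5])

```text
time: 25.75
eef_pos: [0.4777, 0.2646, 0.1092]
eef_rot: [-3.141, -0.0, -0.303]
wrist_force: [-0.0, -0.1, 1.1]
width: 0.0139
finger_force: 15.0
```

Request:
send_rows(steps=[0.2,0,0.7,0,0.5,0.5,-0.1,1.4,0,0.5,0.8,-0.2,2.1,0,0.5,1.1,-0.35,2.7,0,0.5,1.1,-0.35,2.7,0,0.5])

```text
time: 26.38
eef_pos: [0.4891, 0.2612, 0.1368]
eef_rot: [-3.141, -0.001, -0.303]
wrist_force: [0.7, -0.1, -1.2]
width: 0.0138
finger_force: 15.0
```

```bash
python3 - <<'E'
from h import *
s=manip.get_state(); p=s['eef_pos']; print(p,s['eef_rot'],s['wrist_force'])
a=np.radians(-8.3); x=np.array([np.cos(a),np.sin(a)]); y=np.array([-x[1],x[0]]); H=np.array([.6005,.2258]); d=p[:2]-H; r=np.linalg.norm(d); f0=np.degrees(np.arctan2(-d@x,-d@y)); print(r,f0)
prev=p[:2]
for f in list(np.arange(95,-1,-5)):
    g=np.radians(f); rr=r+(.1125-r)*min(1,(f0-f)/40); q=H+rr*(-y*np.cos(g)-x*np.sin(g)); print(f,((q-p[:2])*100).round(2))
E
```

```text
[0.48907581 0.26115695 0.13683884] [-3.14083850e+00 -7.96197660e-04 -3.03071534e-01] [ 0.71220203 -0.12379362 -1.19761805]
0.11689937222558552 99.30519177715114
95 [-0.19 -0.86]
90 [-0.32 -1.86]
85 [-0.37 -2.87]
80 [-0.33 -3.88]
75 [-0.2  -4.87]
70 [ 0.01 -5.84]
65 [ 0.31 -6.79]
60 [ 0.68 -7.7 ]
55 [ 1.09 -8.59]
50 [ 1.57 -9.45]
45 [  2.12 -10.26]
40 [  2.74 -11.02]
35 [  3.43 -11.72]
30 [  4.17 -12.36]
25 [  4.97 -12.94]
20 [  5.81 -13.44]
15 [  6.69 -13.87]
10 [  7.61 -14.22]
5 [  8.55 -14.48]
0 [  9.52 -14.67]
```

```bash
python3 - <<'E'
from h import *
p=np.array([.48907581,.26115695]); H=np.array([.5965,.227]); e=np.array([.5844,.1145])
an=lambda q:np.degrees(np.arctan2(*(q-H)[::-1]))%360
a0,a1=an(p),an(e);r0,r1=np.linalg.norm(p-H),np.linalg.norm(e-H);print(a0,a1,r0,r1)
for k in range(1,21):
    t=k/20;a=np.radians(a0+t*(a1-a0));r=r0+t*(r1-r0);print(k,((H+r*np.array([np.cos(a),np.sin(a)])-p)*100).round(2),round(t*(a1-a0),1))
E
```

```text
162.36124563424025 263.86111994398226 0.11272379442894302 0.11314884002940552
1 [-0.26 -0.96] 5.1
2 [-0.44 -1.95] 10.1
3 [-0.53 -2.94] 15.2
4 [-0.53 -3.94] 20.3
5 [-0.44 -4.93] 25.4
6 [-0.26 -5.92] 30.4
7 [ 0.   -6.88] 35.5
8 [ 0.35 -7.82] 40.6
9 [ 0.78 -8.72] 45.7
10 [ 1.28 -9.59] 50.7
11 [  1.86 -10.4 ] 55.8
12 [  2.51 -11.16] 60.9
13 [  3.23 -11.86] 66.0
14 [  4.01 -12.49] 71.0
15 [  4.83 -13.05] 76.1
16 [  5.71 -13.54] 81.2
17 [  6.62 -13.95] 86.3
18 [  7.57 -14.27] 91.3
19 [  8.54 -14.51] 96.4
20 [  9.53 -14.67] 101.5
```

Request:
send_rows(steps=[-0.25,-0.95,0,5,0.5,-0.45,-1.95,0,10,0.5,-0.5,-2.95,0,15,0.5,-0.5,-3.95,0,20,0.5,-0.45,-4.95,0,25,0.5,-0.25,-5.9,0,30,0.5,0,-6.9,0,35,0.5,0.35,-7.8,0,40,0.5,0.8,-8.7,0,45,0.5,1.3,-9.6,0,50,0.5])

```text
time: 27.62
eef_pos: [0.5025, 0.165, 0.1365]
eef_rot: [3.141, -0.002, 0.572]
wrist_force: [2.6, 1.5, -2.8]
width: 0.0134
finger_force: 15.0
```

Request:
send_rows(steps=[0.55,-0.8,0,5,0.5,1.2,-1.55,0,10,0.5,1.9,-2.25,0,15,0.5,2.7,-2.9,0,20,0.5,3.5,-3.45,0,25,0.5,4.4,-3.95,0,30,0.5,4.4,-3.95,0,30,0.5])

```text
time: 28.5
eef_pos: [0.5465, 0.1251, 0.1366]
eef_rot: [3.14, -0.0, 1.092]
wrist_force: [-0.3, -1.2, -0.4]
width: 0.0137
finger_force: 15.0
```

Request:
send_rows(steps=[0.9,-0.4,0,5,0.5,1.85,-0.75,0,10,0.5,2.8,-1,0,15,0.5,3.8,-1.15,0,20,0.5,4,-1.15,0,20,0.5,4,-1.15,0,20,0.5])

```text
time: 29.25
eef_pos: [0.5842, 0.1132, 0.1362]
eef_rot: [-3.138, 0.003, 1.441]
wrist_force: [-5.7, -4.2, 3.9]
width: 0.0136
finger_force: 15.0
```

Request:
send_rows(steps=[0,-0.4,-0.7,0,0.5,0,-0.7,-1.4,0,0.5,-0.1,-0.95,-2.1,0,0.5,-0.1,-1.1,-2.7,0,0.5,-0.1,-1.1,-2.7,0,0.5])

```text
time: 29.88
eef_pos: [0.5829, 0.1035, 0.1094]
eef_rot: [-3.137, 0.0, 1.442]
wrist_force: [-8.3, -1.2, 6.1]
width: 0.0135
finger_force: 15.0
```

Request:
send_rows(steps=[0,0,0,0,3,0,0,0,0,5,0,0,0,0,6,0,0,0.5,0,6,0,0,3,0,6,0,0,8,0,6,-5,0,13,0,6,-8,0,17,0,6,-8,0,17,0,6])

```text
time: 31.0
eef_pos: [0.5055, 0.1033, 0.2845]
eef_rot: [3.132, -0.001, 1.443]
wrist_force: [0.3, -0.9, 0.4]
width: 0.0603
finger_force: 0.0
```

```bash
python3 - <<'E'
from h import *
s=manip.get_state(); print(s['eef_pos'],s['time'],s['wrist_force'])
c=snap('wrist','w7'); t=snap('side','s7')
a=cv2.resize(c['img'][:300,200:600],(640,480)); 
b=cv2.resize(t['img'][150:230,280:420],(640,366)); 
cv2.imwrite('pics/k.png',cv2.resize(np.vstack([a,b]),None,fx=.7,fy=.7))
E
```

```text
[0.50547833 0.10328355 0.28453812] 31.0 [ 0.30844671 -0.91879186  0.3652317 ]
```

View pics/k.png

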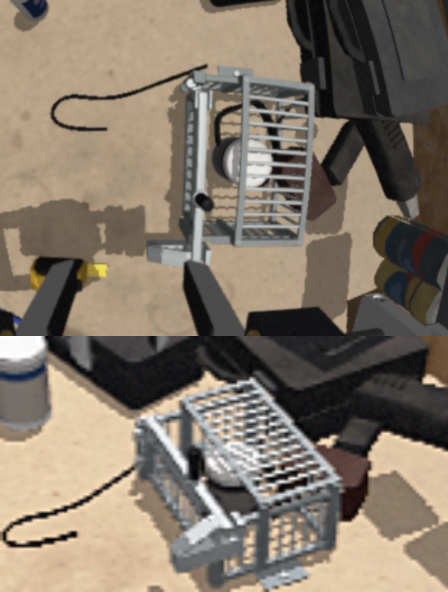

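The picture shows the gate shut, the can upright inside, and the bar's end at (197,255) by the catch. As a check, I'll compare the bar and post with the starting picture.

```bash
python3 - <<'E'
from h import *
a=load('side0')['img'];b=load('s7')['img']
# post and bar/catch patches matched against the start
for n,(x0,y0,x1,y1) in dict(post=(335,180,347,198),catch=(336,200,362,224),hinge=(322,170,338,190)).items():
    r=cv2.matchTemplate(cv2.resize(b[y0-6:y1+6,x0-6:x1+6],None,fx=4,fy=4,interpolation=2),cv2.resize(a[y0:y1,x0:x1],None,fx=4,fy=4,interpolation=2),cv2.TM_CCOEFF_NORMED)
    _,v,_,l=cv2.minMaxLoc(r); print(n,round(v,3),(np.array(l)-24)/4)
E
```

```text
post 0.684 [-0.25  0.  ]
catch 0.857 [0. 0.]
hinge 0.997 [0. 0.]
```

```bash
python3 -c "
from rig import manip
print(manip.close_job())"
```

```text
the job is handed in; nothing more can be done
None
```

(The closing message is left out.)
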